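Clamp a filter in the crank vise

TASK

Fit the loose crank fully down onto the square upright shaft of the small vise, then wind it clockwise through its turns by the handle until the glass filter lying on the bed is held snugly between the two jaws, gently enough not to crack it. Do not press it hard while it only stands on the shaft's end, do not touch the jaws or the filter with the gripper, and leave the other things where they are; at the end let go, with the crank still seated on the shaft and the filter clamped.

Things in the scene. Friction and masses are not known exactly. Their poses are not given: they have to be found in the camera images.
- crank: Loose steel crank, 260 g, lying with its handle up. Origin: centre of the hub's underside, z up. Hub: block 28 x 28 mm (sides along x, y), 36 mm high, with a 16 mm square hole right through along z, sides parallel to x, y. Flat arm 15 mm wide, 8 to 18 mm above the underside, along +x to the handle. Its weight lies about 9 mm from the hub's axis, towards the handle.
- hub_grip (a point): Point on the hub's axis 30 mm above its underside, where the hub can be gripped from above across the crank's y (28 mm wide). Fingertips may reach down to 9 mm above the underside, on both sides of the arm.
- handle_mid (a point): Middle of the crank's handle, 45 mm from the hub's axis, 48 mm above the hub's underside. Black cylinder 16 mm across, from 20 to 66 mm above the underside. It spins freely on its own upright axis, so a gripper can hold it and keep its own heading while carrying it round the shaft.
- shaft_top (a point): Centre of the top of the vise's upright steel shaft, 74 mm above the worktop; 14 mm square, 22 mm long. Reported with the vise's axes, NOT the shaft's: the shaft stands at any angle. A crank over 8 degrees out rests on the shaft's end; turn it by feel, a quarter turn at most, under a few newtons, until it drops. Play: 1 mm a side, 8 degrees each way.
- collar (a point): Centre of the round collar (34 mm across) at the shaft's foot, 52 mm above the worktop: the hub's underside rests here when seated. It tops the gearbox (70 x 68 mm, 48 mm high). Pressing a crank that has not dropped on the shaft with more than 25 N is forcing it.
- jaw: Near jaw: dark block 76 mm wide, 31 mm long, top 49 mm above the worktop. Origin: foot of its rubber face to the filter, mid width, on the bed; y along the bed. Moves 32 mm away from the shaft per clockwise turn (from above). Winding takes 0.17 N m (dry friction), 3.8 N at the handle; it stays where left. The filter is snug from 6 N of jaw force and cracks above 30 N.
- bed_end (a point): Centre of the bed's far end, 30 mm above the worktop. Before it stands the far jaw, a like block; its place is not reported: 1 to 1.9 turns bring the filter against it. Its rubber pad gives 1 mm per 5 N; 12 to 22 N is right, 30 to 55 degrees of crank after the filter meets it. Felt at the crank: 0.051 N m (1.1 N at the handle) more per 10 N.
- filter: Glass filter in a black ring, 58 mm across, 12 mm high, 60 g, lying flat and loose on the vise's bed between the jaws. Origin: centre of its underside. The near jaw pushes it along to the far jaw. The gripper must not touch it.
- vise: The vise, fixed: gearbox with the shaft at one end, bed 80 mm wide and 18 mm high reaching 240 mm from the shaft along +y, two jaws on the bed. Origin: on the worktop under the shaft's axis; z up.
- dish: Black dish, 200 mm across, 26 mm high. Leave alone.
- blower: Rubber air blower, 50 mm across, 85 mm high, standing in the dish. Leave alone.
- wrench: Grey filter wrench lying in the dish, 115 mm long. Leave alone.
- cap: Black lens cap, 60 mm across, 9 mm high. Leave alone.
- stepring: Aluminium step ring, 62 mm across, 8 mm high. Leave alone.
- lens: Black camera lens standing on end, 72 mm across, 78 mm high. Leave alone.
- brush: Brush, 150 mm long, lying flat. Leave alone.
Not all that is in view belongs to the job. Leave any pink look-alike of the crank alone.

How it is judged (in metres and radians):
On the way, in this order (a step that is already met when the one before it is completed fails the run):
1. the crank is seated on the shaft (horizontal distance between crank and shaft_top below 0.003 m and z of crank in the frame of shaft_top below -0.018 m and angle between crank's own z axis and vertical below 0.12 rad), for 0.2 s.
2. the crank, still seated, has been wound until the filter is held snugly (all of step 1 and contact force between jaw and filter above 6 N), for 0.2 s.
At the end, for the whole second after the job is handed in: Crank seated on the shaft (within 3 mm of its axis, underside at least 18 mm below the shaft's top, tilt under 0.12 rad), at rest; filter flat (0.12 rad), at rest, at most 5 mm off the bed, pressed by the near jaw's pad with 6 to 30 N (all of step 2 and contact force between jaw and filter below 30 N and angle between filter's own z axis and vertical below 0.12 rad and z of filter in the frame of vise below 0.023 m and linear speed of filter below 0.01 m/s and linear speed of crank below 0.02 m/s); the robot touches nothing.
It fails at once if the filter is pressed by the jaw with more than 30 N (it cracks) (contact force between jaw and filter above 30 N).
It fails at once if the crank, standing on the shaft's end without having entered, is pressed on it with more than 25 N (z of crank in the frame of shaft_top above -0.0015 m and contact force between crank and vise above 25 N).
It fails at once if the gripper touches a jaw or the filter (contact force between any of the fingers, the arm and jaw above 2 N or contact force between any of the fingers, the arm and filter above 2 N).
It fails at once if another thing is moved by more than 20 mm (distance of any of dish, blower, wrench, cap, stepring, lens, brush from where it was at the start of the episode above 0.02 m).
It also fails if it takes over 72 s, if anything falls off the work surface, if the arm or the gripper's body presses on something with over 40 N, if the wrist force passes 120 N, or if a joint passes its speed limit or range.

ROBOT

A 7-joint arm with a two-finger parallel gripper is mounted at the origin on the work surface. World frame = base frame: x ahead of the robot, y to its left, z up, the work surface at z = 0. Lengths are in m, angles in degrees, forces in N, time in s.
With the tool pointing down it reaches from about 0.35 to 0.775 m from the base axis. Payload 3.1 kg.
Tool frame: the origin (TCP) lies on the centre line of the jaws, within the pads' length; the fingertips stand 17 mm ahead of it and the grasp point (between the pads) lies 2 mm behind it (robot.tip_reach is the distance from the TCP to the fingertips, in m); z points along the fingers, y is the direction in which the jaws open and shut (so a half turn about z gives the same grasp; the last joint's range is limited). The gripper opens to 85 mm and grips with 20 to 120 N. Pads are 22 mm wide; open, the fingers measure 114 mm over their backs; the gripper's body (76 mm by 85 mm) begins 54 mm behind the grasp point. The pads swing forward as they close: fully open they stand 13 mm farther back than shut.
Start: joints at [-71.087, 17.813, 0.802, 86.603, -0.252, 75.585, -1.558], TCP at [0.2, 0.512, 0.248] pointing down, gripper open.
Joint ranges: [-154.91, 154.91], [-16.99, 109.72], [-72.82, 74.43], [7.12, 147.25], [-82.49, 262.49], [11.32, 116.49], [-174.64, 174.64]. Speed limits (degrees/s): [159.86, 159.86, 180, 180, 180, 180, 180].

INTERFACE

Orientations are given as [roll, pitch, yaw] about the fixed x, y, z axes, in that order (R = Rz(yaw) Ry(pitch) Rx(roll)).
In Python, from station import robot, fingers, vision, workorder, recognise gives the robot as it stands. Calls block until the motion is done:
- robot.move_to(position, orientation): joint-space move of the TCP to a pose.
- robot.line_to(position, orientation=None, velocity=0.15, f_stop=None): straight line of the TCP; orientation=None keeps the orientation; velocity is the mean speed in m/s. With f_stop (N) it stops when the force on the tool has changed by that much, and returns True; else False.
- robot.move_j(angles): joint-space move.
- fingers.gripper_to(opening, force=None): opening from 0.0 (shut) to 1.0 (fully open); force is the grip in N (None keeps the last); returns when the fingers have stopped.
- robot.pause(seconds).
- robot.inverse_kinematics(position, orientation): joint angles nearest the present ones, or None.
- vision.grab_frame(name): name is "scene" or "top" or "wrist"; returns the picture (400x640x3 uint8, red, green, blue); there is no depth.
- vision.calibration(name): a dict with "mtx" (3x3 intrinsics, pixels), "extrinsics" (4x4, takes a point from world to camera coordinates); the wrist camera has in their place "T_tool_cam" (4x4, takes a point from camera to tool coordinates, whose origin is the TCP and whose axes are the flange's). Camera axes: x right, y up, looking along -z (the intrinsics and any distortion apply to the point x, -y, -z); pixel columns grow to the right and rows downward; lengths in m; the calibration is good to about 2 mm. The wrist camera is an equidistant fisheye: a pixel r from the principal point sees the ray r / f radians off the axis. A picture is of the moment at which its call begins: read the wrist's pose just before it. calibration takes no time and is no camera call.
A pose or a line that the arm cannot do raises robot.PlanningError and nothing moves.
- workorder.close_job(): hands the job in, once; it reports no verdict.
Trained networks look in the newest picture that a camera, given by its name, has taken for a name from the list of things; names that differ only in an ending like _2 or _b are one class to them, and where a whole thing is asked for, a point or a joint stands for the part that bears it (a point fixed in the world has none). Each returns a list of dicts, best first, with "p" (0 to 1); they miss things now and then, are a little off and sometimes report something else, mostly with a low value. They report only what shows in the picture. A call takes as long as a camera call. They do not tell look-alikes from the thing itself.
- recognise(label, camera): "rect" ([centre column, centre row, width, height] in pixels, round what is visible of it).
Readings, each from a call of its own:
- robot.current_time_s(): time.
- robot.current_joint_positions(): joint angles.
- robot.current_dq(): joint speeds.
- robot.current_joint_torque(): joint torques, N m.
- robot.current_tool_pos(): TCP position.
- robot.current_eef_rot(): TCP orientation.
- robot.current_contact_force(): force on the tool from outside, world axes, zero at the start.
- robot.current_torque(): the same for the moment, N m.
- robot.current_finger_gap(): opening from 0.0 (shut) to 1.0 (fully open).
Only numpy, scipy, OpenCV 4.12 (cv2) and the standard library are available. Lean on these libraries where they do the work, as an engineer would, in place of code of your own. Each camera call takes 0.05 s, during which the arm holds its last target. There are 200 camera calls.

## Working session

There is one attempt and no reset: what is moved stays moved. The work goes in short steps, each a Python script; the robot and the scene stay as the last script left them, time stands still between calls to the robot, and variables do not carry over. Pictures are saved under pics/ and viewed, about 8 in all and at most 12, crops included, and the job is handed in when it is done.

```bash
ls; mkdir -p pics
python3 - <<'E'
from station import robot, fingers, vision, workorder, recognise
import cv2, numpy as np
a=vision.grab_frame("scene"); b=vision.grab_frame("top")
cv2.imwrite("pics/s.png",a[:,:,::-1]); cv2.imwrite("pics/t.png",b[:,:,::-1])
for c in("scene","top"):
    k=vision.calibration(c); print(c,{i:np.round(v,4).tolist() if not isinstance(v,str) else v for i,v in k.items()})
    for l in("crank","handle_mid","shaft_top","collar","jaw","filter","vise","lens","dish"):
        print(l,[(np.round(d["rect"],1).tolist(),round(d["p"],2)) for d in recognise(l,c)][:4])
print({i:np.round(v,4).tolist() if not isinstance(v,str) else v for i,v in vision.calibration("wrist").items()})
print(robot.current_time_s(),robot.current_eef_rot(),robot.current_contact_force())
E
```

```text
pics
scene {'mtx': [[496.8762, 0.0, 323.8379], [0.0, 496.8762, 195.9886], [0.0, 0.0, 1.0]], 'extrinsics': [[0.6679, 0.7441, -0.0145, -0.4669], [-0.6021, 0.5517, 0.5771, 0.2794], [0.4375, -0.3767, 0.8165, -1.4584], [0.0, 0.0, 0.0, 1.0]]}
crank [([159.4, 241.7, 22.0, 30.3], 0.81), ([188.9, 274.2, 35.1, 20.7], 0.73), ([323.1, 193.5, 111.1, 76.0], 0.28)]
handle_mid [([158.9, 242.8, 28.0, 36.3], 0.71), ([188.7, 272.9, 29.7, 18.3], 0.63)]
shaft_top [([322.2, 194.2, 104.8, 71.3], 0.88)]
collar [([324.3, 191.6, 109.8, 67.9], 0.93)]
jaw [([311.7, 195.8, 21.6, 30.8], 0.65)]
filter [([334.0, 188.2, 24.3, 23.3], 0.58)]
vise [([323.1, 192.2, 107.4, 76.3], 0.93), ([198.2, 201.3, 26.3, 18.3], 0.56)]
lens [([198.7, 200.4, 25.7, 19.5], 0.69), ([333.1, 188.7, 20.5, 21.7], 0.46)]
dish [([366.2, 268.9, 91.1, 85.5], 0.95), ([324.6, 194.6, 106.1, 76.2], 0.71), ([189.5, 272.8, 31.8, 21.1], 0.25)]
top {'mtx': [[426.7707, 0.0, 315.3591], [0.0, 426.7707, 189.953], [0.0, 0.0, 1.0]], 'extrinsics': [[-0.0731, -0.9973, 0.004, 0.1279], [0.9771, -0.0708, 0.2008, -0.59], [-0.2, 0.0186, 0.9796, -1.31], [0.0, 0.0, 0.0
[... 159 characters left out ...]
2.7], 0.52)]
shaft_top [([308.8, 198.6, 89.4, 33.8], 0.93)]
collar [([306.8, 200.9, 86.0, 33.6], 0.96)]
jaw [([317.9, 200.4, 11.1, 21.1], 0.49)]
filter [([298.6, 198.9, 14.1, 16.9], 0.67)]
vise [([307.2, 198.2, 86.5, 32.6], 0.88), ([299.6, 200.6, 15.4, 14.6], 0.53)]
lens [([217.8, 177.1, 25.5, 25.1], 0.56), ([208.4, 250.9, 35.4, 39.8], 0.49)]
dish [([323.5, 137.0, 59.3, 62.8], 0.6)]
{'mtx': [[309.7069, 0.0, 319.0728], [0.0, 309.7069, 193.8015], [0.0, 0.0, 1.0]], 'T_tool_cam': [[0.0017, 0.9588, 0.2841, 0.0722], [1.0, -0.0016, -0.0006, 0.0008], [-0.0001, 0.2841, -0.9588, -0.1253], [0.0, 0.0, 0.0, 1.0]]}
1.0 [ 1.79994934e+02 -2.87579413e-04  1.58707604e+02] [ 0.42250197  0.20298824 -0.08609102]
```

View pics/t.png

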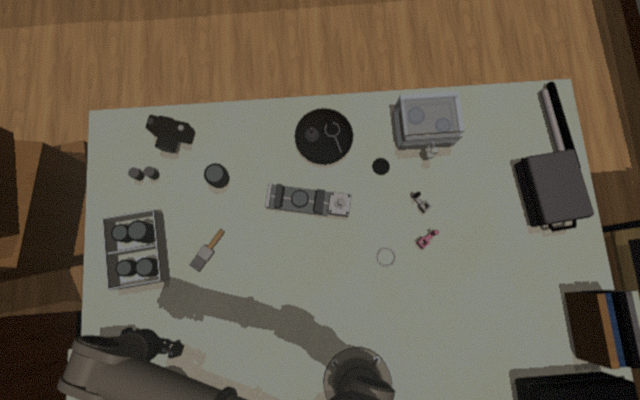

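View pics/s.png

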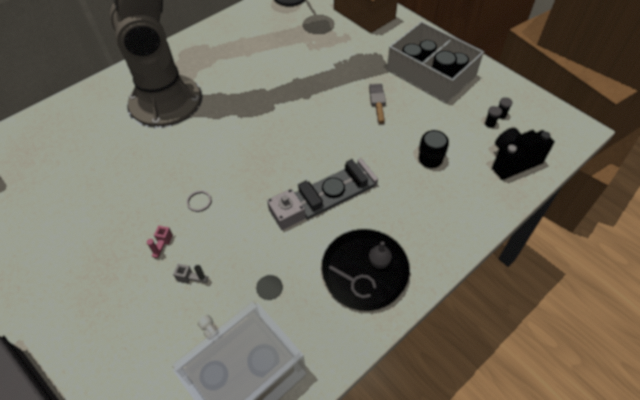

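The real crank is grey: its hub is at scene (183,272) / top (422,207) and its black handle is at scene (199,272) / top (415,196). The look-alike is pink, at scene (159,242) / top (428,238), so I leave it alone. The vise's shaft is at top (340,203), with the bed running left in that view.

```bash
cat > h.py <<'E'
from station import robot, fingers, vision, workorder, recognise
import cv2, numpy as np
from scipy.spatial.transform import Rotation as Ro
def ray(c,u,v,T=None):
    k=vision.calibration(c);K=np.array(k["mtx"]);x=(u-K[0,2])/K[0,0];y=(v-K[1,2])/K[1,1]
    if c=="wrist":
        th=np.hypot(x,y);s=np.sin(th)/max(th,1e-9);d=np.array([x*s,-y*s,-np.cos(th)])
        M=T@np.array(k["T_tool_cam"]);return M[:3,3],M[:3,:3]@d
    E=np.linalg.inv(np.array(k["extrinsics"]));return E[:3,3],E[:3,:3]@np.array([x,-y,-1])
def at_z(c,u,v,z,T=None):
    o,d=ray(c,u,v,T);return o+d*(z-o[2])/d[2]
def pose():
    T=np.eye(4);T[:3,3]=robot.current_tool_pos();T[:3,:3]=Ro.from_euler("xyz",robot.current_eef_rot(),degrees=True).as_matrix();return T
def project(p,T):
    k=vision.calibration("wrist");K=np.array(k["mtx"]);M=np.linalg.inv(T@np.array(k["T_tool_cam"]))
    q=M[:3,:3]@np.array(p)+M[:3,3];x,y,z=q[0],-q[1],-q[2];r=np.hypot(x,y);th=np.arctan2(r,z)
    return np.array([K[0,2]+K[0,0]*th*x/r,K[1,2]+K[1,1]*th*y/r])
def snap(n):
    T=pose();a=vision.grab_frame("wrist");cv2.imwrite(f"pics/{n}.png",a[:,:,::-1]);np.save(f"pics/{n}.npy",T);return a,T
def topdown(name,T,c,z,half,res=0.0003):
    """rectified plan view at plane z: columns +x world, rows -y"""
    a=cv2.imread(f"pics/{name}.png");n=int(2*half/res);m=np.zeros((n,n,2),np.float32)
    for i in range(n):
        for j in range(n): m[i,j]=project([c[0]-half+j*res,c[1]+half-i*res,z],T)
    return cv2.remap(a,m[...,0],m[...,1],cv2.INTER_CUBIC)
E
python3 - <<'E'
from h import *
print("hub",at_z("top",422,207,.036),at_z("scene",183,272,.036))
print("handle",at_z("top",415,196,.066),at_z("scene",199,268,.066))
print("shaft",at_z("top",340,203,.074),at_z("scene",286,203,.074))
print("bedend",at_z("top",268,196,.018),at_z("scene",372,172,.018))
print(robot.current_time_s())
for p in([.6,-.2],[.6,0]):
  for y in (0,45,90,135,180,-45,-90,-135):
    q=robot.inverse_kinematics([*p,.25],[180,0,y]);print(p,y,None if q is None else np.round(q).tolist())
E
```

```text
hub [ 0.52127649 -0.256541    0.036     ] [ 0.53226399 -0.26694694  0.036     ]
handle [ 0.55383523 -0.23057899  0.066     ] [ 0.56520372 -0.23894317  0.066     ]
shaft [0.54724566 0.01044799 0.074     ] [0.56524148 0.00361607 0.074     ]
bedend [0.59720017 0.24112414 0.018     ] [0.60703507 0.24856971 0.018     ]
1.0
[0.6, -0.2] 0 [-18.0, 39.0, 63.0, 74.0, -34.0, 87.0, -49.0]
[0.6, -0.2] 45 [-19.0, 40.0, 66.0, 74.0, -36.0, 88.0, -3.0]
[0.6, -0.2] 90 [-19.0, 40.0, 66.0, 74.0, -36.0, 88.0, 43.0]
[0.6, -0.2] 135 [-19.0, 40.0, 66.0, 74.0, -36.0, 88.0, 87.0]
[0.6, -0.2] 180 [-16.0, 37.0, 58.0, 74.0, -31.0, 86.0, 129.0]
[0.6, -0.2] -45 [-18.0, 39.0, 64.0, 74.0, -35.0, 87.0, -93.0]
[0.6, -0.2] -90 [-18.0, 39.0, 64.0, 74.0, -35.0, 87.0, -138.0]
[0.6, -0.2] -135 [-12.0, 34.0, 50.0, 73.0, -25.0, 84.0, 170.0]
[0.6, 0] 0 [-30.0, 28.0, 44.0, 79.0, -19.0, 80.0, -76.0]
[0.6, 0] 45 [-33.0, 29.0, 49.0, 79.0, -22.0, 81.0, -29.0]
[0.6, 0] 90 [-30.0, 28.0, 44.0, 79.0, -20.0, 80.0, 14.0]
[0.6, 0] 135 [-27.0, 27.0, 39.0, 79.0, -17.0, 80.0, 57.0]
[0.6, 0] 180 [-23.0, 26.0, 32.0, 79.0, -13.0, 79.0, 99.0]
[0.6, 0] -45 [-40.0, 35.0, 64.0, 80.0, -31.0, 85.0, -112.0]
[0.6, 0] -90 [-40.0, 35.0, 64.0, 80.0, -31.0, 85.0, -157.0]
[0.6, 0] -135 [-18.0, 25.0, 25.0, 79.0, -10.0, 79.0, 142.0]
```

Run:
```python
from h import *
robot.move_to([.56,.03,.19],[180,0,60]); _,T1=snap("v1")
robot.move_to([.54,-.25,.15],[180,0,39]); _,T2=snap("c1")
for T in(T1,T2): print(np.round(T[:3,3],4))
print(robot.current_time_s(), np.round(robot.current_joint_positions(),1),robot.current_contact_force())
a=cv2.imread("pics/v1.png");b=cv2.imread("pics/c1.png")
cv2.imwrite("pics/vc.png",cv2.resize(np.vstack([a,b]),None,fx=.75,fy=.75))
```

```text
[0.56   0.0321 0.1898]
[ 0.5414 -0.2474  0.1499]
4.3583 [ -8.9  33.6  48.3  88.9 -26.3  69.5  -6.7] [0.08272611 0.7603789  0.82808209]
```

View pics/vc.png

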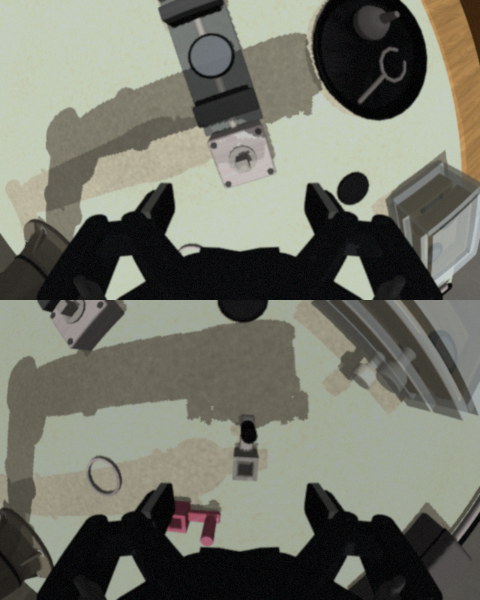

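Run:
```python
from h import *
T1=np.load("pics/v1.npy");T2=np.load("pics/c1.npy")
u=np.array([243,157])/.75; cs=at_z("wrist",*u,.074,T1)
u=np.array([245,468-300])/.75; cc=at_z("wrist",*u,.036,T2)
print(cs,cc)
A=topdown("v1",T1,cs,.074,.045,.0003);B=topdown("c1",T2,cc,.036,.045,.0003)
for I in(A,B): 
    for k in range(0,300,33): cv2.line(I,(k,0),(k,4),(0,0,255),1);cv2.line(I,(0,k),(4,k),(0,0,255),1)
cv2.imwrite("pics/r1.png",cv2.resize(np.hstack([A,B]),(800,400),interpolation=cv2.INTER_CUBIC))
```

```text
[0.55739656 0.02006242 0.074     ] [ 0.52669323 -0.26719223  0.036     ]Traceback (most recent call last):
  File "<stdin>", line 6, in <module>
  File "h.py", line 24, in topdown
    for j in range(n): m[i,j]=project([c[0]-half+j*res,c[1]+half-i*res,z],T)
                              ~~~~~~~^^^^^^^^^^^^^^^^^^^^^^^^^^^^^^^^^^^^^^^
  File "h.py", line 15, in project
    k=vision.calibration("wrist");K=np.array(k["mtx"]);M=np.linalg.inv(T@np.array(k["T_tool_cam"]))
ValueError: time passes only in moves, steps and waits
```

```bash
python3 - <<'E'
s=open("h.py").read()
s=s.replace("vision.calibration(","cal(").replace("def ray","import functools\n@functools.lru_cache(None)\ndef cal(n): return vision.calibration(n)\ndef ray",1)
s=s.replace("return vision.cal(n)","return vision.calibration(n)").replace("def cal(n): return cal(n)","def cal(n): return vision.calibration(n)")
open("h.py","w").write(s)
E
cat > r.py <<'E'
from h import *
T1=np.load("pics/v1.npy");T2=np.load("pics/c1.npy")
u=np.array([243,157])/.75; cs=at_z("wrist",*u,.074,T1)
u=np.array([245,468-300])/.75; cc=at_z("wrist",*u,.036,T2)
print(cs,cc)
A=topdown("v1",T1,cs,.074,.045,.0003);B=topdown("c1",T2,cc,.036,.045,.0003)
cv2.imwrite("pics/r1.png",cv2.resize(np.hstack([A,B]),(800,400),interpolation=cv2.INTER_CUBIC))
E
python3 r.py
```

```text
[0.55739656 0.02006242 0.074     ] [ 0.52669323 -0.26719223  0.036     ]
```

View pics/r1.png

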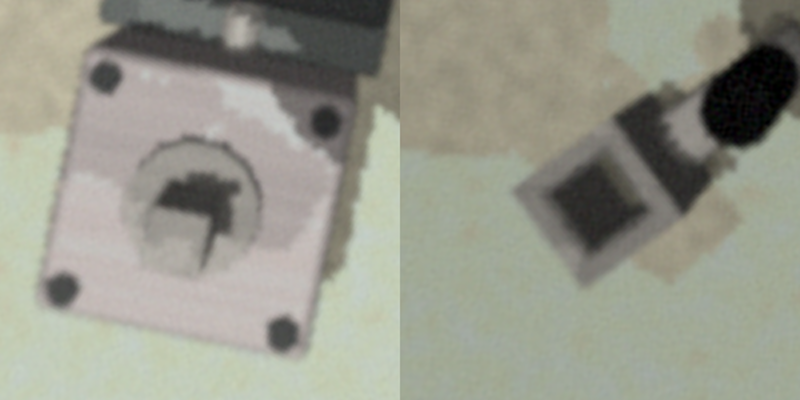

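r1 (0.225 mm/px): on the right is the grey crank, hub centre about (601,204), arm to the upper right at about 35°. On the left, the shaft's top face is the bright square at about (180,237), turned about −8°. I'll repeat both views with the TCP directly above each, at equal height over its top, so the calibration bias cancels.

```bash
cat > r2.py <<'E'
from h import *
hub=np.array([.5268,-.2681]);sh=np.array([.5529,.0118])
robot.line_to([*sh,.205],[180,0,82],velocity=.4) if 0 else robot.move_to([*sh,.205],[180,0,82])
robot.pause(.4);_,T1=snap("v2");print(np.round(T1[:3,3],4),robot.current_eef_rot())
robot.move_to([*hub,.167],[180,0,35]);robot.pause(.4);_,T2=snap("c2");print(np.round(T2[:3,3],4),robot.current_eef_rot())
print(robot.current_time_s())
A=topdown("v2",T1,sh,.074,.03,.0002);B=topdown("c2",T2,hub,.036,.03,.0002)
cv2.imwrite("pics/r2.png",cv2.resize(np.hstack([A,B]),(800,400),interpolation=cv2.INTER_CUBIC))
E
python3 r2.py
```

```text
[0.5529 0.011  0.2048] [-1.79987872e+02  1.38640049e-02  8.19405392e+01]
[ 0.5272 -0.2674  0.1671] [ 1.79999689e+02 -1.32138144e-02  3.50470019e+01]
7.3917
```

View pics/r2.png

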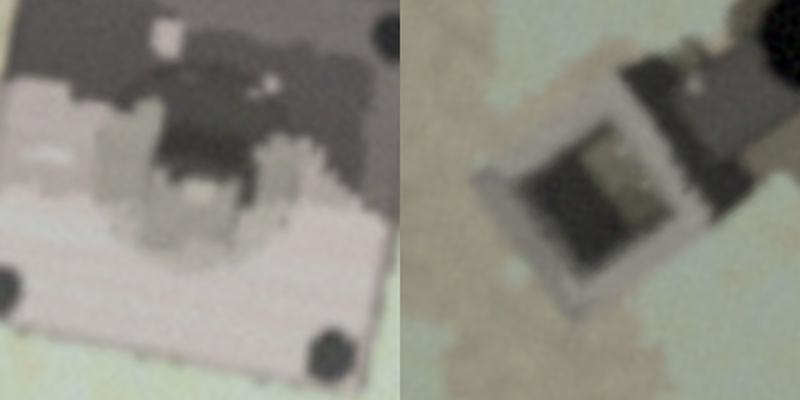

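Run:
```python
from h import *
sh=np.array([.5529,.0118]);o=[]
for n in("v1","v2"):
    T=np.load(f"pics/{n}.npy");A=topdown(n,T,sh,.074,.02,.0001)
    g=cv2.createCLAHE(4,(3,3)).apply(cv2.GaussianBlur(A,(0,0),3)[...,1]);o.append(cv2.cvtColor(g,cv2.COLOR_GRAY2BGR))
    for k in range(0,400,50): cv2.line(o[-1],(k,0),(k,8),(0,0,255),1);cv2.line(o[-1],(0,k),(8,k),(0,0,255),1)
cv2.imwrite("pics/r3.png",np.hstack(o))
```

```text
(no output)
```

View pics/r3.png

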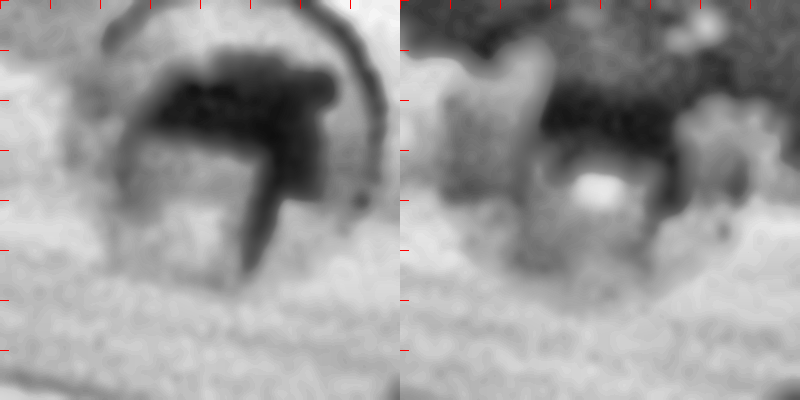

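The two views agree on the shaft at about (0.552, 0.0103), turned about −8° (so 82°). The hub is at about (0.526, −0.268), azimuth about 35.8°. Next I grasp the hub.

```bash
cat >> h.py <<'E'
def goto(p,yaw,v=.15,tol=.0004,n=3):
    p=np.array(p,float);cmd=p.copy();y=yaw
    for i in range(n):
        robot.line_to(cmd,[180,0,y],velocity=v if i==0 else .03)
        robot.pause(.1);e=p-robot.current_tool_pos();ey=(yaw-robot.current_eef_rot()[2]+180)%360-180
        if np.abs(e).max()<tol and abs(ey)<.3: break
        cmd=cmd+e;y=y+ey
    return np.round(e*1000,2),round(ey,2)
def st(l=""): print(l,round(robot.current_time_s(),2),np.round(robot.current_tool_pos(),4),np.round(robot.current_eef_rot()[2],2),"F",np.round(robot.current_contact_force(),2),"M",np.round(robot.current_torque(),3),"gap",round(robot.current_finger_gap(),3),flush=True)
E
python3 - <<'E'
from h import *
H=[.5260,-.2680]
fingers.gripper_to(.65,60)
print(goto([*H,.075],35.8,.2));st()
print(goto([*H,.028],35.8,.1));st()
fingers.gripper_to(0,60);st("grip")
print(robot.line_to([*H,.12],velocity=.15));robot.pause(.2);st("lift")
snap("g1")
E
```

```text
(array([0.22, 0.04, 0.41]), np.float64(0.01))
 9.21 [ 0.5258 -0.268   0.0746] 35.79 F [-0.26  0.11 -0.29] M [ 0.018 -0.042 -0.008] gap 0.644
(array([ 0.17, -0.01,  0.26]), np.float64(0.01))
 10.62 [ 0.5258 -0.268   0.0277] 35.79 F [-0.04 -1.11  0.46] M [-0.058 -0.054 -0.036] gap 0.655
grip 10.98 [ 0.526  -0.2682  0.0279] 35.79 F [-0.35 -0.3   0.74] M [-0.024  0.045  0.066] gap 0.314
False
lift 11.95 [ 0.5253 -0.2674  0.1186] 35.79 F [ 0.68  0.25 -1.97] M [-0.074 -0.03   0.014] gap 0.316
```

Run:
```python
from h import *
S=[.5520,.0103]
robot.move_to([*S,.135],[180,0,82]);print(goto([*S,.112],82,.1));st("above")
r=robot.line_to([*S,.084],velocity=.02,f_stop=4);robot.pause(.1);st(f"down {r}")
snap("g2")
```

```text
(array([0.14, 0.15, 0.24]), np.float64(0.02))
above 14.27 [0.5519 0.0101 0.1118] 81.98 F [-0.42  0.21 -2.32] M [-0.007 -0.016 -0.018] gap 0.317
down False 15.91 [0.5521 0.0103 0.0841] 81.99 F [-0.07 -0.18 -2.47] M [-0.01   0.001  0.021] gap 0.32
```

Run:
```python
from h import *
S=[.5520,.0103]
r=robot.line_to([*S,.0785],velocity=.015,f_stop=4);robot.pause(.1);st(f"down {r}")
fingers.gripper_to(.65);robot.pause(.1);st("open")
robot.line_to([*S,.19],velocity=.25);robot.pause(.2)
a,T=snap("s1");st()
cv2.imwrite("pics/s1c.png",cv2.resize(a[60:360,150:500,::-1],(700,600)))
```

```text
down True 16.4 [0.5521 0.0103 0.0799] 81.99 F [0.62 0.36 5.1 ] M [0.05  0.087 0.033] gap 0.317
open 16.88 [0.5504 0.0105 0.0782] 82.0 F [-0.6   0.01 -0.61] M [-0.011 -0.004 -0.036] gap 0.649
 17.73 [0.551  0.0104 0.1886] 81.99 F [ 0.55  0.16 -0.29] M [ 0.003 -0.038  0.026] gap 0.647
```

View pics/s1c.png

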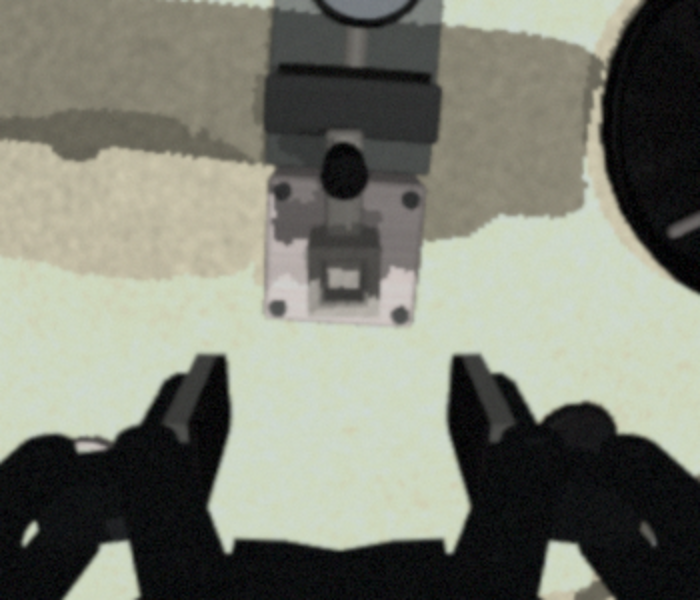

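Seated: the hub's underside reads about 51.9 mm, the bright shaft end shows inside the hole at (345,278), and the handle is up at (345,170), azimuth about 82°. Next I measure the jaw gap from v1 to predict the winding angle.

Run:
```python
from h import *
T=np.load("pics/s1.npy");
print("handle top",at_z("wrist",150+345/2,60+163/2,.118,T),"hub hole",at_z("wrist",150+343/2,60+278/2,.088,T))
T=np.load("pics/v1.npy");a=cv2.imread("pics/v1.png")
th=np.deg2rad(-9.8);ex=np.array([np.cos(th),np.sin(th)]);ey=np.array([-ex[1],ex[0]]);S=np.array([.552,.0103])
out=[]
for z in(.049,.030):
    res=.0005;n=(200,500);m=np.zeros((*n,2),np.float32)
    for i in range(n[0]):
        for j in range(n[1]):
            p=S+ey*j*res+ex*(i*res-.05); m[i,j]=project([*p,z],T)
    I=cv2.remap(a,m[...,0],m[...,1],cv2.INTER_CUBIC,borderValue=(255,0,255))
    for k in range(0,500,20): cv2.line(I,(k,0),(k,5 if k%100 else 14),(0,0,255),1)
    out.append(I)
cv2.imwrite("pics/bed.png",cv2.resize(np.vstack(out),(750,600)))
```

```text
handle top [0.55973802 0.05928891 0.118     ] hub hole [0.55268017 0.01218186 0.088     ]
```

View pics/bed.png

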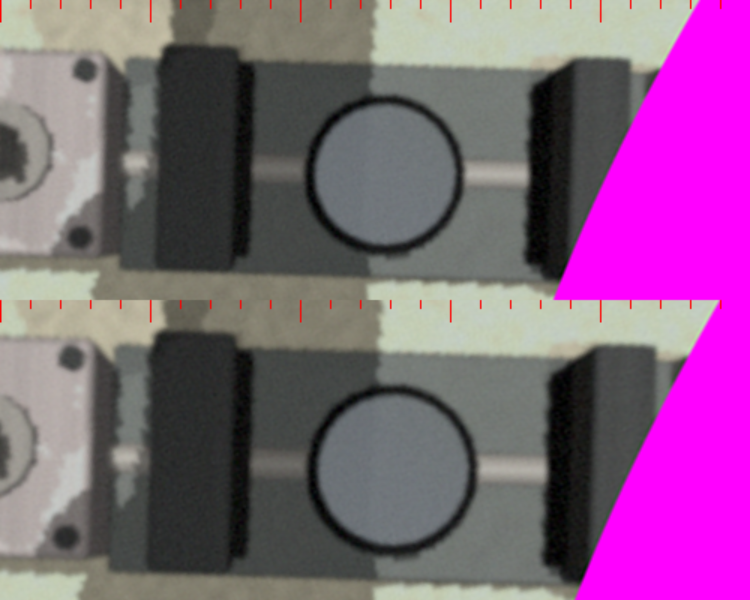

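The bed view (0.333 mm/px) puts the near pad's face at about 84.7 mm and the far pad's foot at about 186 mm. That leaves a free travel of about 43–47 mm, or 1.35–1.5 turns. I'll grip the handle and wind one turn while watching the tangential force.

```bash
cat >> h.py <<'E'
S=np.array([.5521,.0105]);R=.045;Z=.107
def wind(a0,a1,step,v,rep=1,yaw=82):
    """clockwise from azimuth a0 to a1 (deg, decreasing); prints angle, actual crank angle, tangential and radial force"""
    log=[]
    n=int(round(abs(a1-a0)/step))
    for i,a in enumerate(np.linspace(a0,a1,n+1)[1:]):
        r=np.deg2rad(a);p=S+R*np.array([np.cos(r),np.sin(r)])
        robot.line_to([*p,Z],[180,0,yaw],velocity=v)
        if rep>1: robot.pause(.1)
        F=np.mean([robot.current_contact_force() for _ in range(3)],0);q=robot.current_tool_pos()
        d=q[:2]-S;aa=np.rad2deg(np.arctan2(d[1],d[0]));t=np.array([np.sin(np.deg2rad(aa)),-np.cos(np.deg2rad(aa))])
        w=a+((aa-a+180)%360-180);log.append((a,w,-F[:2]@t,F[:2]@d/np.linalg.norm(d),F[2],q[2]))
        print(f"{a:.1f} act {w:.1f} r {np.linalg.norm(d)*1e3:.1f} drag {log[-1][2]:.2f} rad {log[-1][3]:.2f} Fz {F[2]:.2f} z {q[2]:.4f} t {robot.current_time_s():.2f}",flush=True)
    return log
E
python3 - <<'E'
from h import *
a=np.deg2rad(82);p=S+R*np.array([np.cos(a),np.sin(a)])
fingers.gripper_to(.5)
robot.line_to([*p,.15],[180,0,82],velocity=.2);print(goto([*p,Z],82,.1));st("at handle")
fingers.gripper_to(0,25);st("grip")
wind(82,62,10,.06,1)
E
```

```text
(array([0.07, 0.13, 0.19]), np.float64(0.01))
at handle 19.85 [0.5583 0.0549 0.1068] 81.99 F [-0.47  0.38 -0.1 ] M [0.044 0.019 0.006] gap 0.501
grip 20.2 [0.5583 0.0549 0.1069] 81.99 F [ 0.94 -0.24  0.57] M [ 0.035  0.038 -0.017] gap 0.181
72.0 act 71.3 r 45.1 drag -0.57 rad 0.07 Fz -0.19 z 0.1069 t 20.48
62.0 act 62.9 r 45.1 drag 2.95 rad -0.77 Fz 2.49 z 0.1068 t 20.77
```

Run:
```python
from h import *
wind(62,-298,15,.07,1)
```

```text
47.0 act 46.9 r 44.9 drag 2.06 rad -0.20 Fz 0.45 z 0.1068 t 21.08
32.0 act 31.9 r 44.9 drag 2.04 rad -1.20 Fz 0.21 z 0.1068 t 21.40
17.0 act 17.1 r 44.8 drag 2.27 rad -2.46 Fz 0.26 z 0.1068 t 21.72
2.0 act 2.2 r 44.8 drag 2.49 rad -2.46 Fz 0.25 z 0.1068 t 22.03
-13.0 act -12.6 r 44.8 drag 1.85 rad -3.89 Fz -0.51 z 0.1068 t 22.35
-28.0 act -27.6 r 44.8 drag 1.74 rad -3.30 Fz -0.96 z 0.1068 t 22.67
-43.0 act -42.7 r 44.8 drag 2.52 rad -2.64 Fz -1.10 z 0.1069 t 22.98
-58.0 act -57.7 r 44.9 drag 1.40 rad -4.27 Fz -2.94 z 0.1069 t 23.30
-73.0 act -72.7 r 45.0 drag 2.07 rad -3.69 Fz -3.58 z 0.1070 t 23.62
-88.0 act -87.4 r 45.0 drag 1.56 rad -3.86 Fz -4.96 z 0.1071 t 23.93
-103.0 act -102.2 r 45.0 drag 2.02 rad -4.20 Fz -5.15 z 0.1072 t 24.25
-118.0 act -116.9 r 45.1 drag 1.28 rad -3.72 Fz -4.60 z 0.1073 t 24.57
-133.0 act -131.7 r 45.2 drag 2.27 rad -3.03 Fz -4.40 z 0.1073 t 24.88
-148.0 act -146.6 r 45.3 drag 1.92 rad -2.11 Fz -4.47 z 0.1073 t 25.20
-163.0 act -161.7 r 45.4 drag 2.73 rad -1.99 Fz -2.44 z 0.1072 t 25.52
-178.0 act -177.2 r 45.5 drag 1.56 rad -0.96 Fz -2.30 z 0.1071 t 25.83
-193.0 act -192.7 r 45.5 drag 1.17 rad 0.16 Fz -0.47 z 0.1070 t 26.15
-208.0 act -208.1 r 45.5 drag 2.24 rad 1.26 Fz 0.02 z 0.1069 t 26.47
-223.0 act -223.3 r 45.5 drag 1.90 rad -0.63 Fz 0.27 z 0.1069 t 26.78
-238.0 act -238.3 r 45.4 drag 1.25 rad 0.31 Fz 0.77 z 0.1069 t 27.10
-253.0 act -253.2 r 45.4 drag 0.86 rad -0.52 Fz 0.59 z 0.1069 t 27.42
-268.0 act -268.1 r 45.2 drag 2.14 rad -0.82 Fz -0.09 z 0.1069 t 27.73
-283.0 act -283.2 r 45.1 drag 1.84 rad -0.98 Fz -0.02 z 0.1069 t 28.05
-298.0 act -298.2 r 45.1 drag 3.10 rad -0.67 Fz 0.43 z 0.1069 t 28.37
```

```bash
cat > bed.py <<'E'
from h import *
import sys
name=sys.argv[1];a,T=snap(name);a=a[:,:,::-1].copy();st()
th=np.deg2rad(-9.8);ex=np.array([np.cos(th),np.sin(th)]);ey=np.array([-ex[1],ex[0]]);S=np.array([.552,.0103])
out=[]
for z in(.030,.018):
    res=.0005;m=np.zeros((200,300,2),np.float32)
    for i in range(200):
        for j in range(300): m[i,j]=project([*(S+ey*(j*res+.08)+ex*(i*res-.05)),z],T)
    I=cv2.resize(cv2.remap(a,m[...,0],m[...,1],cv2.INTER_CUBIC,borderValue=(255,0,255)),(750,500))[100:400]
    I=cv2.convertScaleAbs(I,alpha=1.6,beta=15)
    for k in range(0,750,50): cv2.line(I,(k,0),(k,6),(0,0,255),1)
    out.append(I)
cv2.imwrite(f"pics/{name}b.png",np.vstack(out))
E
python3 bed.py w1
```

```text
28.42 [0.5733 0.0502 0.1069] 81.99 F [-1.32 -0.32 -0.93] M [-0.042  0.399 -0.005] gap 0.176
```

View pics/w1b.png

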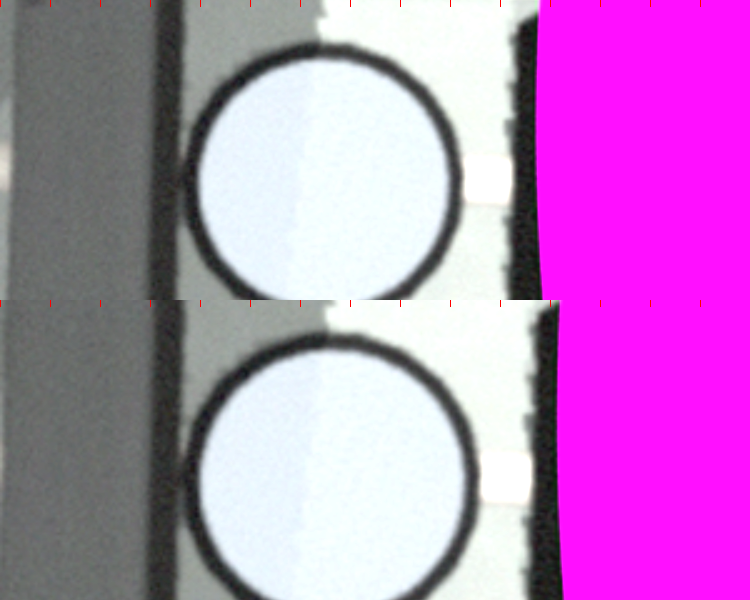

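w1 shows the filter against the near pad, with its far rim at (463,180) and the far pad's foot at (530,480). The gap is between 9.5 and 13.9 mm depending on the plane used. I'll wind 85° more, then let go and look from right above the gap.

```bash
cat > look.py <<'E'
from h import *
import sys
name=sys.argv[1]
fingers.gripper_to(.5);p=robot.current_tool_pos();robot.line_to([*p[:2],.145],velocity=.2)
th=np.deg2rad(-9.8);ex=np.array([np.cos(th),np.sin(th)]);ey=np.array([-ex[1],ex[0]]);S0=np.array([.552,.0103])
robot.line_to([*(S0+ey*.100),.15],[180,0,82],velocity=.3);robot.pause(.2);a,T=snap(name);a=a[:,:,::-1].copy();st()
out=[]
for z in(.030,.018):
    res=.0004;m=np.zeros((150,300,2),np.float32)
    for i in range(150):
        for j in range(300): m[i,j]=project([*(S0+ey*(j*res+.10)+ex*(i*res-.03)),z],T)
    I=cv2.resize(cv2.remap(a,m[...,0],m[...,1],cv2.INTER_CUBIC,borderValue=(255,0,255)),(780,390))[50:340]
    I=cv2.convertScaleAbs(I,alpha=1.8,beta=20)
    for k in range(12): cv2.line(I,(int(k*65),0),(int(k*65),6),(0,0,255),1)
    out.append(I)
cv2.imwrite(f"pics/{name}b.png",np.vstack(out))
E
python3 - <<'E'
from h import *
wind(-298,-383,15,.07,1)
E
python3 look.py w2
```

```text
-312.2 act -312.2 r 45.0 drag 1.72 rad -2.11 Fz 0.87 z 0.1069 t 28.73
-326.3 act -326.3 r 44.9 drag 2.62 rad -2.16 Fz 0.51 z 0.1069 t 29.03
-340.5 act -340.2 r 44.9 drag 1.63 rad -2.61 Fz 0.97 z 0.1069 t 29.34
-354.7 act -354.2 r 44.8 drag 1.57 rad -3.57 Fz 0.75 z 0.1068 t 29.65
-368.8 act -368.2 r 44.8 drag 2.18 rad -3.55 Fz -0.98 z 0.1069 t 29.96
-383.0 act -382.4 r 44.8 drag 3.05 rad -4.26 Fz -0.04 z 0.1069 t 30.27
 31.79 [0.5691 0.1068 0.1499] 81.81 F [-0.16  0.05 -0.62] M [0.02  0.041 0.006] gap 0.501
```

View pics/w2b.png

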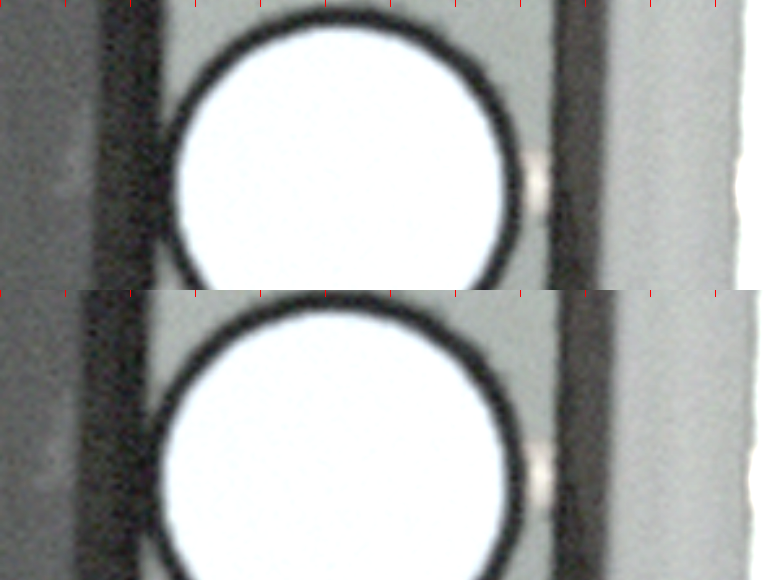

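w2 (0.154 mm/px) shows the filter's far rim at 524 and the far pad's foot at 555, so the gap is about 4.8 mm, or about 54° of crank. I expect contact near −437° and aim for about −475°, watching the drag.

Run:
```python
from h import *
a=np.deg2rad(-382.5);p=S+R*np.array([np.cos(a),np.sin(a)])
robot.line_to([*p,.15],[180,0,82],velocity=.3);print(goto([*p,Z],82,.1,n=2))
fingers.gripper_to(0,25);st("grip")
wind(-382.5,-432.5,5,.02,2)
wind(-432.5,-462.5,5,.02,2)
```

```text
(array([0.58, 0.13, 0.58]), np.float64(0.03))
grip 33.72 [ 0.5935 -0.0069  0.1063] 81.98 F [ 0.72 -0.38  0.15] M [ 0.038 -0.239 -0.043] gap 0.177
-387.5 act -385.7 r 44.8 drag 4.49 rad 1.30 Fz -3.76 z 0.1067 t 34.15
-392.5 act -392.6 r 44.9 drag 4.61 rad 1.66 Fz -5.24 z 0.1068 t 34.60
-397.5 act -398.0 r 45.1 drag 2.67 rad 0.87 Fz -4.31 z 0.1069 t 35.05
-402.5 act -402.9 r 45.1 drag 3.90 rad 1.70 Fz -5.52 z 0.1069 t 35.50
-407.5 act -407.8 r 45.2 drag 4.08 rad 1.04 Fz -5.83 z 0.1070 t 35.95
-412.5 act -412.8 r 45.3 drag 3.40 rad 1.19 Fz -5.52 z 0.1071 t 36.40
-417.5 act -417.7 r 45.3 drag 3.69 rad 1.88 Fz -5.72 z 0.1071 t 36.85
-422.5 act -422.7 r 45.4 drag 3.39 rad 1.79 Fz -4.89 z 0.1071 t 37.30
-427.5 act -427.5 r 45.4 drag 4.19 rad 1.96 Fz -5.32 z 0.1071 t 37.75
-432.5 act -432.4 r 45.5 drag 3.11 rad 2.98 Fz -5.29 z 0.1072 t 38.20
-437.5 act -437.4 r 45.6 drag 4.32 rad 2.06 Fz -5.37 z 0.1072 t 38.65
-442.5 act -442.3 r 45.7 drag 4.08 rad 2.19 Fz -6.32 z 0.1072 t 39.10
-447.5 act -447.2 r 45.7 drag 5.16 rad 2.07 Fz -5.87 z 0.1072 t 39.55
-452.5 act -452.1 r 45.8 drag 5.26 rad 1.61 Fz -5.88 z 0.1072 t 40.00
-457.5 act -456.9 r 45.8 drag 6.08 rad 0.73 Fz -6.35 z 0.1072 t 40.45
-462.5 act -461.7 r 45.9 drag 5.66 rad 0.60 Fz -5.16 z 0.1072 t 40.90
```

```bash
python3 - <<'E'
from h import *
L=wind(-462.5,-467.5,2.5,.02,2)
for _ in range(3): robot.pause(.05);st()
E
python3 look.py w3
```

```text
-465.0 act -464.0 r 45.9 drag 5.41 rad 0.51 Fz -5.78 z 0.1072 t 41.25
-467.5 act -466.4 r 46.0 drag 6.22 rad 0.50 Fz -6.78 z 0.1072 t 41.60
 41.65 [ 0.5391 -0.0336  0.1073] 81.97 F [ 4.55 -2.17 -7.08] M [-0.631 -1.247 -0.045] gap 0.179
 41.7 [ 0.5391 -0.0336  0.1072] 81.97 F [ 6.39 -2.4  -6.71] M [-0.65  -1.293 -0.031] gap 0.177
 41.75 [ 0.5391 -0.0336  0.1073] 81.97 F [ 6.32 -2.17 -6.24] M [-0.663 -1.255  0.015] gap 0.177
 43.36 [0.5688 0.107  0.15  ] 81.82 F [ 0.55 -0.12  0.52] M [-0.06   0.018  0.058] gap 0.497
```

View pics/w3b.png

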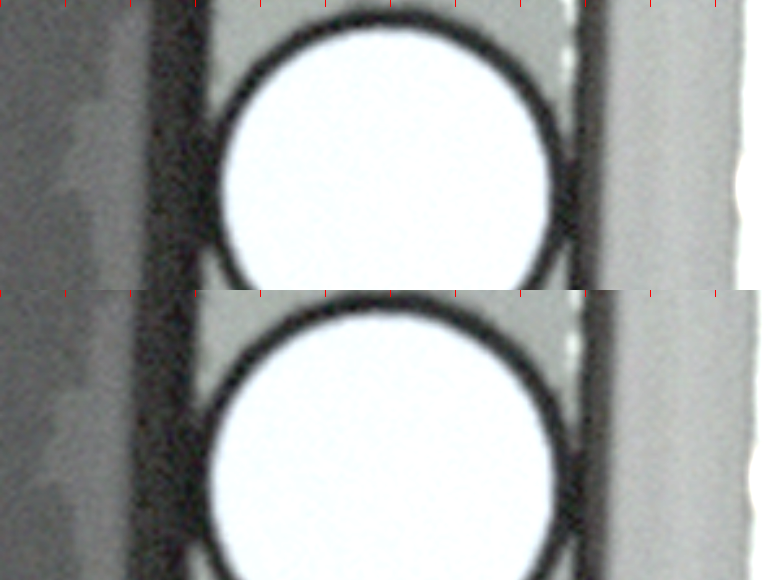

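The far pad moved back from 555 to 580, about 3.9 mm, which gives about 19 N. The drag excess of about 2.2 N gives about 20 N, so both are in the window. One last look at the crank's seating from clear of it, then I hand in.

Run:
```python
from h import *
robot.line_to([.551,.0104,.1886],[180,0,82],velocity=.25);robot.pause(.2);a,T=snap("f1");st()
cv2.imwrite("pics/f1c.png",cv2.resize(a[60:360,150:500,::-1],(700,600)))
```

```text
44.18 [0.5508 0.0121 0.1879] 82.16 F [-0.75 -0.18 -0.49] M [-0.002  0.018  0.068] gap 0.507
```

View pics/f1c.png

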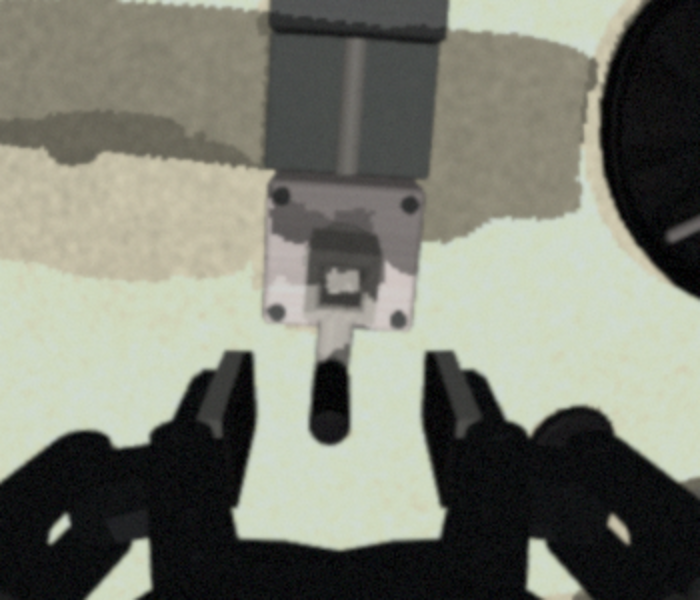

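The hub is where it was after seating, with the shaft end visible in the hole at (342,280) and the handle free. I'll hand the job in.

```bash
python3 -c "
from station import workorder,robot
workorder.close_job();print(robot.current_time_s())"
```

```text
the job is handed in; nothing more can be done
the job is handed in; nothing more can be done
```

I fitted the grey crank onto the shaft, wound it clockwise about 548° (1.5 turns) by the handle, let go and handed the job in at about 44 s. The pink look-alike was left alone.

- **Seating:** the crank dropped straight in with no force until it met the collar, its underside at about 52 mm. The last picture shows the hub in the same place, with the shaft's end visible in the hole.
- **Clamping:** the filter is held between both pads at about 19–20 N, near the top of the 12–22 N target but well below the 30 N limit. Two checks agree on this: the far pad gave way about 3.9 mm (19 N), and the handle took about 2.2 N more than in free winding (20 N).
- **What disagreed:**
  - My picture estimates of the remaining gap varied. I expected the filter to meet the far pad near −437°, but the pad movement and handle force put that 13–20° earlier. The clamp is therefore firmer than the 13 N or so I would have had at −437°.
  - The gripper read about 6 N downward near the end of the winding, so it was pulling slightly up on the handle. The crank may have been lifted by up to 0.9 mm. I judged the final seating by picture only, and it looked unchanged.

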